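Unlock a specimen dish without rolling the marble

TASK

The swallowed marble that has just been retrieved lies loose in the steel specimen dish, which is bayonet-locked in its white base by a spring. Take the dish by its handle, press it down against the spring until you feel it bottom and turn it a quarter turn anticlockwise (seen from above) until it comes up against the stop, without forcing it; then lift it straight up, keep it level with the marble resting in its middle, and finish while holding it still about 10 cm above where it sat. Leave the forceps, the gauze pack and the tape roll where they lie.

Things in the scene. Friction and masses are not known exactly. Their poses are not given: they have to be found in the camera images.
- base: White round locking base, 160 mm across its foot, fixed to the table. Origin at the centre of its underside, on the turning axis, z up. A sprung pad inside pushes the dish up by about 4 N more than its weight, 0.9 N more per mm pressed (about 10 N in the hand at the bottom). A red dot on the foot's top on the +x side marks locked.
- base_collar (a point): Centre of the collar's top face, 31 mm above the table. Collar 131 mm across, opening 96 mm. Inside is a steel ledge with three lock recesses, three slots and three hard stops. Turning the dish anticlockwise from above by 91 degrees from locked brings it to the stops with its lugs in the slots; there it lifts straight out. Play in the slots: 6 degrees back from the stop; radial play 3 mm.
- base_open (a point): Green dot on the foot's top, outside the collar on the base's +y side, 72 mm from the axis, 12 mm above the table: the red dot on the dish's strap stands over this side when the dish is unlocked.
- dish: Round steel dish, loose, 126 mm across, 0.24 to 0.35 kg, locked in the base at the start with its x axis along the base's x (within 2 degrees). Origin at the centre of its underside, z up: 20.5 mm above the table when locked, 14 mm when pressed to the bottom. Its three lugs sit in recesses 4 mm deep: it neither turns nor lifts until pressed down over 4 mm; at 6.5 mm it bottoms hard.
- dish_grip (a point): Centre of the handle's black flat-sided grip, on the dish's axis 85 mm above its underside: 46 mm long along the dish's x, 14 mm thick along y, 22 mm high along z. Pinch it from above across y. A steel strap 14 mm wide arches from it to the rim on the +x and -x sides, with a red dot on the +x side; the rim is 41 mm above the underside.
- dish_hollow (a point): Middle of the dish's hollow, 22 mm above its underside. The hollow is flat to 5 mm from the axis, then rises at 5 degrees (to 20 mm), 15 degrees (to 38 mm) and 32 degrees to the rim.
- marble: Blue glass marble with pale swirls, 20 mm across, 10 g, loose in the hollow. Origin at its centre, 10 mm above the hollow's middle when it rests there.
- forceps: steel dressing forceps 18x141x10 mm (long axis y) lying beside the base; origin at the centre of the underside
- gauze_pack: sealed paper gauze pack 58x59x12 mm beside the base; origin at the centre of the underside
- tape_roll: roll of white paper tape lying flat, 58 mm across, 26 mm high, beside the base; origin at the centre of the underside

How it is judged:
By the outcome, as a careful person would: the job done as asked, in the order asked, and still so for the second after the job is handed in, while the arm keeps its last pose, push and grip.
It also fails if it takes over 42 s, if anything falls off the work surface, if the arm or the gripper's body presses on something with over 40 N, if the wrist force passes 120 N, or if a joint passes its speed limit or range.

ROBOT

A 6-joint arm with a two-finger parallel gripper is mounted at the origin on the work surface; the furniture and walls round the work are solid. World frame = base frame: x ahead of the robot, y to its left, z up, the work surface at z = 0. Lengths are in mm, angles in degrees, forces in N, time in s.
With the tool pointing down it reaches from about 300 to 875 mm from the base axis. Payload 6.4 kg.
Tool frame: the origin (TCP) lies at the very end of the fingers, on their centre line; the grasp point (between the pads) lies 19 mm behind it; z points along the fingers, y is the line along which they close (so a half turn about z gives the same grasp; the last joint's range is limited). The gripper opens to 88 mm and grips with 3 to 60 N. Pads are 18 mm wide; open, the fingers measure 123 mm over their backs; the gripper's body (75 mm by 187 mm) begins 45 mm behind the grasp point.
Start: joints at [-76.278, 10.359, 92.074, -0, 77.567, -11.82], TCP at [247.946, -518.81, 238.714] pointing down, gripper open.
Joint ranges: [-171.53, 171.53], [-51.25, 118.39], [17.06, 147.69], [-65.23, 245.23], [0, 150.52], [-178.68, 178.68]. Speed limits (degrees/s): [147.25, 147.25, 172.46, 180, 180, 180].

INTERFACE

Orientations are given as a 3x3 rotation matrix whose columns are the frame's x, y, z axes.
In Python, from plant import bot gives the robot as it stands.
- The arm moves only by the shell command python3 nudge.py [OPENING] [FORCE], which reads ROWS from standard input. ROWS is one flat JSON list of numbers that holds 1 to 20 rows one after another, with no inner brackets; each row has 4 numbers: dx, dy, dz in parts of the range, where 1.0 means 600 mm, then a turn about the tool's z in fractions of the full range, 1 being 120 degrees; each row is the pose to reach, as a shift and turn from the pose commanded when the command began, along the tool's axes at that moment; what a row does not reach only later rows make up. A row lasts 1/10 s, in which the tool goes at most 50 mm and 8.59 degrees, less where a joint would pass 70% of its speed; a pose out of reach is approached as far as the arm can. OPENING is the finger opening in mm, set as the command begins (- or left out keeps the last). The fingers move at their own pace and stop on an object; FORCE is the grip in N (left out, the last holds). Time passes only in rows, so rows that do not move let the fingers close. It prints the time, the measured TCP pose, the force, the opening and the grip force at its end. Shift and turn numbers lie between -1 and 1, and a call with a number outside is refused. Input that does not fit is refused with a message, and nothing moves.
- bot.observe(): the state, without advancing time (a new reading comes with each control period).
- bot.read_camera(name): name is "scene" or "side" or "wrist"; returns the picture (420x560x3 uint8, red, green, blue); there is no depth.
- bot.camera_info(name): a dict with "fx", "fy", "cx", "cy" (pixels), "k1" (the pictures are not rectified: a ray, as slopes to the right and down, at radius r is drawn at 1 + k1 r^2 times it, then the intrinsics apply), "eye" and "rotation" of the camera in the world. Camera axes: x right, y up, looking along -z (the intrinsics and any distortion apply to the point x, -y, -z); pixel columns grow to the right and rows downward; lengths in mm; the calibration is good to about 2 mm. A picture is of the moment at which its call begins: read the wrist's pose just before it. camera_info takes no time and is no camera call; for the wrist camera it gives the pose at the moment of the call.
- bot.hand_in(): hands the job in; it is judged then, once.
The state is a dict: "t": time; "joint_positions": joint angles; "dq": joint speeds; "joint_efforts": joint torques, N m; "tcp_pos": TCP position; "tool_rot": TCP orientation; "contact_force": force on the tool from outside, world axes, zero at the start; "wrist_torque": the same for the moment, N m; "opening": finger opening in mm; "finger_force": force on a finger pad.
Only numpy, scipy, OpenCV 4.12 (cv2) and the standard library are available. Lean on these libraries where they do the work, as an engineer would, in place of code of your own. Each camera call takes 0.05 s, during which the arm holds its last target. There are 200 camera calls.

## Working session

There is one attempt and no reset: what is moved stays moved. The work goes in short steps, Python scripts to look and compute and a shell command to move; the robot and the scene stay as the last step left them, time stands still between calls to the robot, and variables do not carry over. Pictures are saved under pics/ and viewed, at most 10 in all, crops included, and the job is handed in when it is done.

```bash
ls; mkdir -p pics; python3 - <<'E'
from plant import bot
import cv2,numpy as np
s=bot.observe();print(s['t'],s['tcp_pos'],np.round(s['tool_rot'],3).tolist(),s['opening'])
ims=[]
for n in ['scene','side','wrist']:
    i=bot.camera_info(n);print(n,{k:np.round(v,3).tolist() for k,v in i.items()})
    im=bot.read_camera(n)[:,:,::-1];cv2.imwrite(f'pics/{n}0.png',im);ims.append(im)
cv2.imwrite('pics/a.png',cv2.resize(np.vstack([np.hstack(ims[:2]),np.hstack([ims[2],ims[2]*0])]),(800,600),interpolation=cv2.INTER_AREA))
E
```

```text
nudge.py
pics
plant.py
0.0 [ 247.81163494 -518.2796662   237.84999247] [[0.902, 0.431, -0.0], [0.431, -0.902, 0.002], [0.0, -0.002, -1.0]] 87.95410459753144
scene {'fx': 457.353, 'fy': 457.353, 'cx': 274.229, 'cy': 204.55, 'k1': 0.013, 'eye': [975.97, 452.141, 677.172], 'rotation': [[-0.696, -0.481, 0.533], [0.718, -0.477, 0.506], [0.011, 0.735, 0.678]]}
side {'fx': 446.521, 'fy': 446.521, 'cx': 283.9, 'cy': 212.05, 'k1': -0.03, 'eye': [386.126, -685.273, 551.521], 'rotation': [[0.981, 0.122, -0.149], [-0.192, 0.539, -0.82], [-0.019, 0.833, 0.552]]}
wrist {'fx': 289.309, 'fy': 289.309, 'cx': 282.762, 'cy': 207.842, 'k1': -0.018, 'eye': [313.688, -487.771, 385.077], 'rotation': [[0.43, 0.865, 0.259], [-0.903, 0.413, 0.121], [-0.002, -0.286, 0.958]]}
```

View pics/a.png

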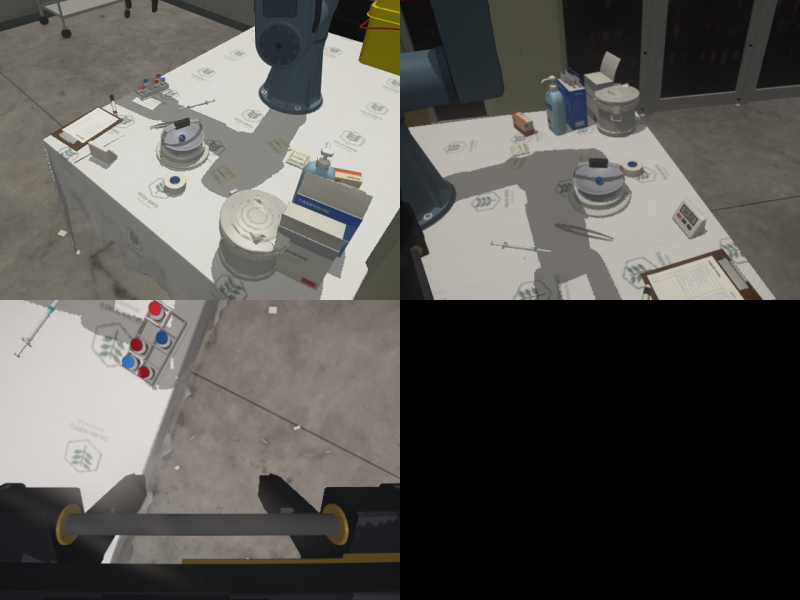

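The scene view shows the dish at about (182,140) in the montage, and the side view shows it at about (598,185). The black grip, marble and base are visible in both. I'll crop both views and set up the helpers.

```bash
cat > h.py <<'E'
import cv2,numpy as np
def ray(i,u,v):
    x,y=(u-i['cx'])/i['fx'],(v-i['cy'])/i['fy']
    a,b=x,y
    for _ in range(10):
        f=1+i['k1']*(a*a+b*b);a,b=x/f,y/f
    d=np.array(i['rotation'])@np.array([a,-b,-1]);return np.array(i['eye'],float),d/np.linalg.norm(d)
def plane(i,u,v,z):
    e,d=ray(i,u,v);return e+d*(z-e[2])/d[2]
def tri(obs):
    A=np.zeros((3,3));b=np.zeros(3);R=[ray(*o) for o in obs]
    for e,d in R:
        P=np.eye(3)-np.outer(d,d);A+=P;b+=P@e
    p=np.linalg.solve(A,b);return p,[float(np.linalg.norm(np.cross(p-e,d))) for e,d in R]
E
python3 - <<'E'
import cv2,numpy as np
a=cv2.imread('pics/scene0.png')[150:260,190:310];b=cv2.imread('pics/side0.png')[200:340,210:350]
a=cv2.resize(a,(436,400),interpolation=cv2.INTER_CUBIC);b=cv2.resize(b,(400,400),interpolation=cv2.INTER_CUBIC)
cv2.imwrite('pics/b.png',np.hstack([a,b])[:,:800] if 0 else cv2.resize(np.hstack([a,b]),(800,383)))
E
```

```text
(no output)
```

View pics/b.png

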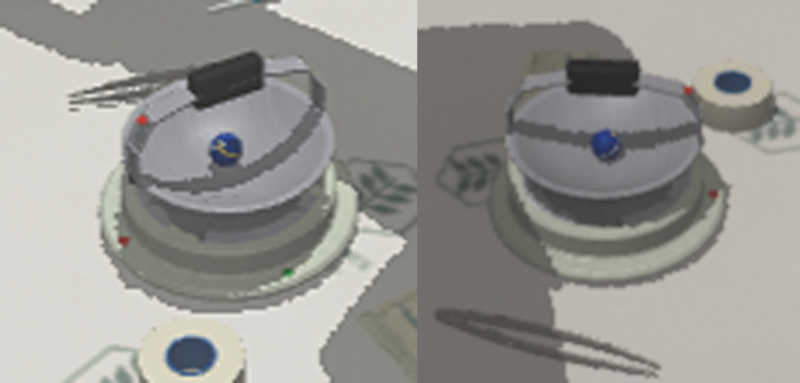

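The crop shows the black grip at about scene (255,173) and side (276,228), with red dots on the strap and foot and a green dot on the foot. Next I'll measure them by colour masks.

```bash
python3 - <<'E'
from plant import bot
import cv2,numpy as np
from h import *
roi={'scene':(150,260,190,310),'side':(200,340,210,350)}
I={n:bot.camera_info(n) for n in roi};F={}
for n,(r0,r1,c0,c1) in roi.items():
    im=cv2.imread(f'pics/{n}0.png')[r0:r1,c0:c1].astype(int);B,G,R=im[...,0],im[...,1],im[...,2]
    for k,m in {'black':im.max(2)<62,'red':(R>G+40)&(R>B+40),'green':(G>R+40)&(G>B+25),'blue':(B>R+50)}.items():
        c,l,s,ce=cv2.connectedComponentsWithStats(m.astype(np.uint8))
        for j in range(1,c):
            if s[j,4]>=3: print(n,k,s[j].tolist(),np.round(ce[j]+[c0,r0],1).tolist()); F.setdefault((n,k),[]).append((s[j,4],ce[j]+[c0,r0]))
big=lambda n,k:max(F[n,k],key=lambda t:t[0])[1]
for k in['black','blue']: print(k,tri([(I[n],*big(n,k)) for n in roi]))
for n in roi:
    for a,p in F[n,'red']: print(n,'red',p,'z12',plane(I[n],*p,12),'z85ish',plane(I[n],*p,85))
    for a,p in F.get((n,'green'),[]): print(n,'green',plane(I[n],*p,12))
top=lambda n:sorted(F[n,'red'],key=lambda t:t[1][1])
for j in(0,-1): print('red',j,tri([(I[n],*top(n)[j][1]) for n in roi]))
E
```

```text
scene black [54, 15, 21, 16, 187] [254.7, 172.8]
scene red [39, 33, 4, 3, 8] [230.5, 184.0]
scene red [34, 68, 3, 2, 6] [225.0, 218.5]
scene green [82, 77, 3, 2, 4] [272.8, 227.8]
scene blue [61, 38, 7, 6, 18] [254.2, 189.7]
scene blue [57, 97, 5, 10, 12] [249.3, 251.5]
scene blue [48, 98, 8, 10, 16] [240.1, 253.8]
side black [55, 22, 26, 13, 300] [277.3, 227.8]
side red [98, 32, 3, 2, 6] [309.0, 232.5]
side red [107, 70, 3, 2, 5] [317.8, 270.6]
side blue [64, 48, 9, 7, 49] [278.0, 251.2]
black (array([486.32411285, -67.91070356, 105.01176858]), [0.05605704571437166, 0.05605704571424803])
blue (array([485.25266434, -72.02327369,  57.2140891 ]), [0.2981379061819591, 0.2981379061820455])
scene red [230.5 184. ] z12 [ 473.03202116 -162.23755005   12.        ] z85ish [528.22742911 -94.81193432  85.        ]
scene red [225.  218.5] z12 [555.24758141 -87.58865798  12.        ] z85ish [601.4201626  -28.35545763  85.        ]
scene green [504.82264463   1.4975111   12.        ]
side red [309.  232.5] z12 [567.49715151  30.19248601  12.        ] z85ish [542.95671108 -66.61377948  85.        ]
side red [317.8 270.6] z12 [555.24964983 -87.54068448  12.        ] z85ish [ 532.36636124 -168.4170285    85.        ]
red 0 (array([538.32925583, -83.13825516,  97.72390296]), [0.4503389563739486, 0.4503389563738012])
red -1 (array([555.25095865, -87.56955544,  12.02042447]), [0.009472720493235984, 0.009472720493321426])
```

The grip is at (486.2,-68,105), the axis at (485.9,-68.3), and the base yaw is about -15.5°. I'll move above the grip, aligned with it, and check with the wrist camera.

Careful with the scale: shifts go in shares of 600 mm and turns go in shares of 120 degrees. That gives: 409 mm / 600 = 0.6817, 180 mm / 600 = 0.3, 41 degrees / 120 = 0.3417.

```bash
echo '[0.0333,-0.025,0,0,0.1,-0.075,0,0,0.1667,-0.125,0,0.0417,0.2333,-0.1733,0,0.0833,0.3,-0.2233,0,0.1333,0.3667,-0.2717,0,0.1833,0.4333,-0.3217,0,0.2333,0.5,-0.3717,0.0167,0.2833,0.5667,-0.4217,0.0333,0.3417,0.6333,-0.47,0.0667,0.3417,0.6667,-0.495,0.0833,0.3417,0.6817,-0.5067,0.0967,0.3417,0.6817,-0.5067,0.0967,0.3417,0.6817,-0.5067,0.0967,0.3417,0.6817,-0.5067,0.0967,0.3417]' | python3 nudge.py 60
python3 - <<'E'
from plant import bot
import cv2,numpy as np
from h import *
s=bot.observe();print(s['t'],s['tcp_pos'],np.round(s['tool_rot'],3).tolist(),s['joint_positions'],s['contact_force'],s['wrist_torque'])
i=bot.camera_info('wrist');im=bot.read_camera('wrist')[:,:,::-1];cv2.imwrite('pics/w1.png',im);np.save('w1.npy',i,allow_pickle=True)
E
```

```text
t: 1.65
tcp_pos: [485.9, -69.7, 181.4]
tool_rot: [[0.963, -0.268, 0.001], [-0.268, -0.963, -0.001], [0.001, 0.001, -1.0]]
contact_force: [0.2, -0.5, -0.2]
opening: 60.0
finger_force: 0.0
1.65 [485.91916795 -69.66394028 181.41120633] [[0.963, -0.268, 0.001], [-0.268, -0.963, -0.001], [0.001, 0.001, -1.0]] [-2.20292644e+01  3.01176076e+00  1.07215122e+02 -2.34022723e-02
  6.97107813e+01  8.35344143e+01] [ 0.16013327 -0.52639988 -0.23886021] [ 0.02642397 -0.01762582 -0.04716206]
```

View pics/w1.png

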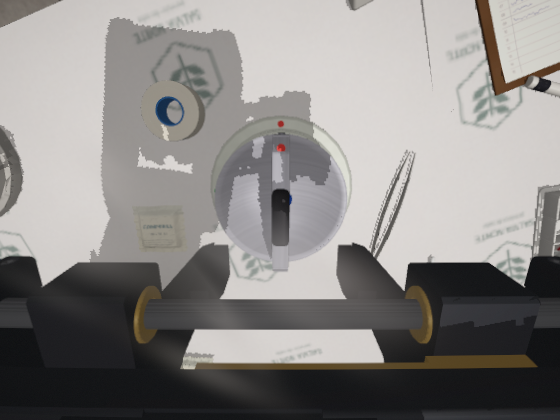

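The wrist view shows the grip at about (281,217). The strap runs straight down the image at u≈281, and the two red dots at (281,124) and (281,148) line up. The yaw matches, so I'll check the numbers.

```bash
python3 - <<'E'
from plant import bot
import cv2,numpy as np
from h import *
i=np.load('w1.npy',allow_pickle=True).item()
im=cv2.imread('pics/w1.png').astype(int);B,G,R=im[...,0],im[...,1],im[...,2]
def cc(m,r0,r1,c0,c1,mn=4):
    c,l,s,ce=cv2.connectedComponentsWithStats(m[r0:r1,c0:c1].astype(np.uint8));return [(s[j].tolist(),ce[j]+[c0,r0]) for j in range(1,c) if s[j,4]>=mn]
for s,p in cc((R>G+40)&(R>B+40),110,160,260,300): print('red',s,p,plane(i,*p,12),plane(i,*p,98))
S=bot.camera_info('scene');D=bot.camera_info('side')
for s,p in cc(im.max(2)<62,180,255,265,300,60): print('blk',s,p,plane(i,*p,105),tri([(i,*p),(S,254.7,172.8),(D,277.3,227.8)]))
print(bot.observe()['tcp_pos'])
E
```

```text
red [18, 11, 6, 6, 32] [280.5 123.5] [555.14162878 -87.69351177  12.        ] [555.39954692 -88.34022519  98.        ]
red [16, 34, 10, 8, 58] [280.53448276 147.5       ] [531.21198477 -80.99253841  12.        ] [537.96967164 -83.45936988  98.        ]
blk [7, 9, 18, 37, 444] [280.14189189 202.80855856] [496.61682935 -71.53124498 105.        ] (array([489.65738567, -68.90884138, 104.31705708]), [6.9823002414807975, 3.523962292065317, 3.508214364463197])
[485.98506324 -69.68998456 181.47367895]
```

In the tool's units: 95 mm / 600 = 0.1583, -1.2 mm / 600 = -0.002.

```bash
echo '[0,-0.0017,0.0333,0,0,-0.002,0.075,0,0,-0.002,0.1083,0,0,-0.002,0.1333,0,0,-0.002,0.15,0,0,-0.002,0.1583,0,0,-0.002,0.1583,0,0,-0.002,0.1583,0,0,-0.002,0.1583,0]' | python3 nudge.py 40; echo '[0,0,0,0,0,0,0,0,0,0,0,0,0,0,0,0,0,0,0,0,0,0,0,0,0,0,0,0,0,0,0,0]' | python3 nudge.py 5 45;python3 -c "
from plant import bot;s=bot.observe();print(s['wrist_torque'],s['tcp_pos'],s['finger_force'])"
```

```text
t: 2.6
tcp_pos: [486.8, -67.3, 86.6]
tool_rot: [[0.964, -0.267, 0.001], [-0.267, -0.964, -0.001], [0.002, 0.0, -1.0]]
contact_force: [-0.7, -0.7, 1.0]
opening: 40.0
finger_force: 0.0
t: 3.4
tcp_pos: [486.3, -67.2, 85.8]
tool_rot: [[0.964, -0.267, 0.0], [-0.267, -0.964, -0.0], [0.0, 0.0, -1.0]]
contact_force: [-0.6, -2.6, 1.6]
opening: 13.5
finger_force: 45.0
[-0.24485614  0.13201369 -0.02752548] [486.29781079 -67.19853438  85.81099916] 44.964295104146004
```

Grasped, with an opening of 13.5 mm. Now I'll press down gradually.

In the tool's units: 5 mm / 600 = 0.0083, 4 mm / 600 = 0.0067.

```bash
echo '[0,0,0.0017,0,0,0.0005,0.0033,0,0,0.0008,0.005,0,0,0.0008,0.0067,0,0,0.0008,0.0083,0,0,0.0008,0.0083,0,0,0.0008,0.0083,0]' | python3 nudge.py | grep -v rot; echo '[0,0,0.0008,0,0,0,0.0017,0,0,0,0.0017,0,0,0,0.0017,0]' | python3 nudge.py |grep -v rot;  python3 -c "
from plant import bot;s=bot.observe();print(s['wrist_torque'])"
```

```text
t: 4.1
tcp_pos: [486.5, -67.4, 81.2]
contact_force: [-1.6, 0.6, 6.3]
opening: 13.1
finger_force: 45.0
t: 4.5
tcp_pos: [486.5, -67.4, 80.3]
contact_force: [-2.3, -1.2, 8.2]
opening: 13.7
finger_force: 45.0
[ 0.08444898  0.2966769  -0.03335966]
```

In the tool's units: 0.5 mm / 600 = 0.0008.

```bash
echo '[0,0,0.0008,0,0,0,0.0008,0,0,0,0.0008,0]' | python3 nudge.py | grep -E 'pos|force'; echo '[0,0,0.0008,0,0,0,0.0008,0,0,0,0.0008,0]' | python3 nudge.py | grep -E 'pos|force'; echo '[0,0,0.0008,0,0,0,0.0008,0,0,0,0.0008,0]' | python3 nudge.py |grep -E 'pos|force';  python3 -c "
from plant import bot;s=bot.observe();print(s['t'],s['wrist_torque'])"
```

```text
tcp_pos: [486.5, -67.4, 79.8]
contact_force: [-2.1, 0.5, 7.9]
finger_force: 45.0
tcp_pos: [486.6, -67.5, 79.6]
contact_force: [-2.9, 0.0, 10.5]
finger_force: 45.0
tcp_pos: [486.6, -67.6, 79.6]
contact_force: [-5.2, -0.2, 15.8]
finger_force: 45.0
5.4 [ 0.17021103  0.83803923 -0.0255608 ]
```

It bottoms at z=79.6. I'll ease the overpress slightly and start the turn.

In the tool's units: -0.4 mm / 600 = -0.0007, -20 degrees / 120 = -0.1667.

```bash
echo '[0,0,-0.0007,0,0,0,-0.0007,-0.0333,0,0,-0.0007,-0.075,0,0,-0.0007,-0.125,0,0,-0.0007,-0.1667,0,0,-0.0007,-0.1667]' | python3 nudge.py | grep -v open;  python3 -c "
from plant import bot;s=bot.observe();print(s['t'],s['wrist_torque'],s['joint_positions'])"
```

```text
t: 6.0
tcp_pos: [487.2, -67.6, 79.6]
tool_rot: [[0.997, 0.082, 0.002], [0.082, -0.997, -0.0], [0.002, 0.0, -1.0]]
contact_force: [0.4, -0.1, 9.1]
finger_force: 45.0
6.0 [0.1303118  0.11465854 0.03117582] [-2.17761548e+01  1.19865127e+01  1.10871827e+02  4.31166110e-02
  5.70063510e+01  6.35174816e+01]
```

In the tool's units: -34 degrees / 120 = -0.2833.

```bash
echo '[0,0,0,-0.0417,0,0,0,-0.0917,0,0,0,-0.1417,0,0,0,-0.1917,0,0,0,-0.2417,0,0,0,-0.2833,0,0,0,-0.2833]' | python3 nudge.py | grep -v open;  python3 -c "
from plant import bot;s=bot.observe();print(s['t'],s['wrist_torque'])"; echo '[0,0,0,-0.0417,0,0,0,-0.0917,0,0,0,-0.1417,0,0,0,-0.1917,0,0,0,-0.2333,0,0,0,-0.2583,0,0,0,-0.2583,0,0,0,-0.2583]' | python3 nudge.py | grep -v open;  python3 -c "
from plant import bot;s=bot.observe();print(s['t'],s['wrist_torque'])"
```

```text
t: 6.7
tcp_pos: [487.3, -67.6, 79.6]
tool_rot: [[0.781, 0.625, 0.003], [0.625, -0.781, -0.0], [0.002, 0.002, -1.0]]
contact_force: [-0.2, 0.0, 8.6]
finger_force: 45.0
6.7 [0.07061546 0.06469465 0.03562825]
t: 7.5
tcp_pos: [487.3, -67.6, 79.6]
tool_rot: [[0.349, 0.937, 0.003], [0.937, -0.349, -0.0], [0.001, 0.003, -1.0]]
contact_force: [0.1, -0.2, 8.9]
finger_force: 45.0
7.5 [0.06565643 0.04492209 0.01490482]
```

Yaw is 69.6°, with 85° turned. I'll close on the stop in small steps, watching the torque.

In the tool's units: -4 degrees / 120 = -0.0333.

```bash
cat > q.py <<'E'
from plant import bot;import numpy as np
s=bot.observe();R=s['tool_rot'];print(round(s['t'],2),'yaw',round(float(np.degrees(np.arctan2(R[1][0],R[0][0]))),2),np.round(s['wrist_torque'],3),np.round(s['contact_force'],1),np.round(s['tcp_pos'],1),s['opening'])
E
for k in 1; do echo '[0,0,0,-0.0083,0,0,0,-0.025,0,0,0,-0.0333,0,0,0,-0.0333]' | python3 nudge.py>/dev/null; python3 q.py; done
echo '[0,0,0,-0.0083,0,0,0,-0.0083,0,0,0,-0.0083]' | python3 nudge.py>/dev/null; python3 q.py
echo '[0,0,0,-0.0083,0,0,0,-0.0083,0,0,0,-0.0083]' | python3 nudge.py>/dev/null; python3 q.py
```

```text
7.9 yaw 73.56 [ 0.013  0.047 -0.027] [ 0.4 -0.3  9.4] [487.3 -67.6  79.6] 13.27730219957826
8.2 yaw 74.54 [-0.005  0.138 -0.084] [-0.7 -0.1  9.3] [487.3 -67.6  79.6] 13.518886390500393
8.5 yaw 75.54 [ 0.055  0.051 -0.084] [-0.1 -0.2  8.6] [487.3 -67.6  79.6] 13.656214044019027
```

In the tool's units: -1 degrees / 120 = -0.0083.

```bash

echo '[0,0,0,-0.0083,0,0,0,-0.0083,0,0,0,-0.0083]' | python3 nudge.py>/dev/null; python3 q.py
echo '[0,0,0,-0.0058,0,0,0,-0.0058,0,0,0,-0.0058]' | python3 nudge.py>/dev/null; python3 q.py
```

```text
8.8 yaw 76.5 [-0.019  0.016 -0.31 ] [ 0.8 -0.   7.5] [487.4 -67.7  79.6] 13.722738644031404
9.1 yaw 77.18 [-0.149  0.011 -0.444] [ 0.7 -1.5  7.1] [487.5 -67.8  79.7] 13.584692003859116
```

The stop is felt: torque climbs to 0.44 N·m at about 92°. I'll ease off a degree and lift slowly, checking that it comes free.

In the tool's units: 1 degrees / 120 = 0.0083.

```bash

echo '[0,0,0,0.0058,0,0,0,0.0083,0,0,0,0.0083]' | python3 nudge.py>/dev/null; python3 q.py
echo '[0,0,-0.0017,0,0,0,-0.0042,0,0,0,-0.0075,0,0,0,-0.0117,0,0,0,-0.0167,0,0,0,-0.02,0,0,0,-0.0217,0,0,0,-0.0217,0,0,0,-0.0217,0]' | python3 nudge.py>/dev/null; python3 q.py
python3 - <<'E'
from plant import bot
import cv2,numpy as np
a=bot.read_camera('scene')[:,:,::-1];b=bot.read_camera('side')[:,:,::-1]
z=lambda i:cv2.resize(i,(400,400),interpolation=cv2.INTER_CUBIC)
cv2.imwrite('pics/c.png',np.hstack([z(a[130:270,180:320]),z(b[180:320,210:350])]))
E
```

```text
9.4 yaw 76.21 [-0.117 -0.002 -0.191] [ 0.6 -0.9  9.2] [487.4 -67.8  79.7] 13.291187502282643
10.3 yaw 76.24 [-0.607 -0.29  -0.175] [ 1.4 -2.5 -4.8] [485.4 -67.4  91.1] 13.237885538584063
```

View pics/c.png

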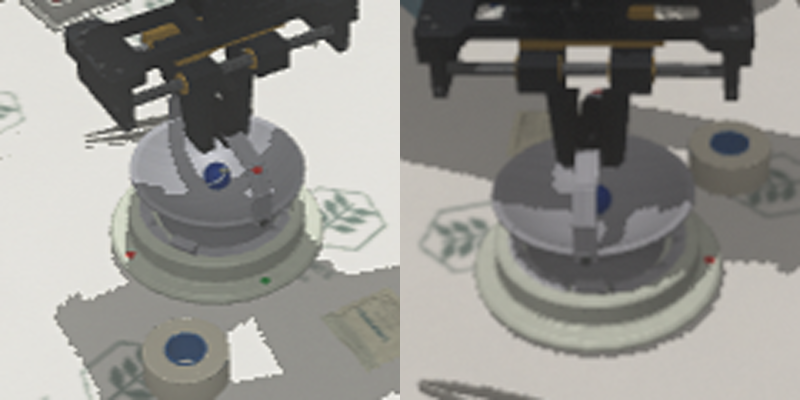

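The dish has come up out of the ledge and the marble is still near the middle, at scene crop (217,175). Continuing the lift.

In the tool's units: -10 mm / 600 = -0.0167, -2.5 mm / 600 = -0.0042.

```bash

echo '[0,0,-0.0017,0,0,0,-0.0042,0,0,0,-0.0075,0,0,0,-0.0117,0,0,0,-0.015,0,0,0,-0.0167,0,0,0,-0.0167,0,0,0,-0.0167,0]' | python3 nudge.py>/dev/null; python3 q.py; python3 -c "
from plant import bot;import numpy as np;print(np.round(bot.observe()['tool_rot'],4).tolist())"
```

```text
11.2 yaw 76.25 [ 0.007 -0.067  0.027] [ 0.9  0.8 -3.1] [486.  -67.4 101.6] 13.354205185614795
[[0.2377, 0.9713, -0.0001], [0.9713, -0.2377, 0.0002], [0.0001, -0.0001, -1.0]]
```

It is free, with only the weight of about 3 N on the hand. The remaining lift is 84 mm, done smoothly.

In the tool's units: -84 mm / 600 = -0.14, -83.5 mm / 600 = -0.1392.

```bash

echo '[0,0,-0.0017,0,0,0,-0.005,0,0,0,-0.01,0,0,0,-0.0167,0,0,0,-0.025,0,0,0,-0.035,0,0,0,-0.045,0,0,0,-0.0567,0,0,0,-0.0683,0,0,0,-0.08,0,0,0,-0.0917,0,0,0,-0.1017,0,0,0,-0.1117,0,0,0,-0.12,0,0,0,-0.1267,0,0,0,-0.1317,0,0,0,-0.1367,0,0,0,-0.1392,0,0,0,-0.14,0,0,0,-0.14,0]' | python3 nudge.py>/dev/null; echo '[0,0,0,0,0,0,0,0,0,0,0,0,0,0,0,0,0,0,0,0,0,0,0,0,0,0,0,0,0,0,0,0,0,0,0,0,0,0,0,0]' | python3 nudge.py >/dev/null; python3 q.py
python3 - <<'E'
from plant import bot
import cv2,numpy as np
a=bot.read_camera('scene')[:,:,::-1];b=bot.read_camera('side')[:,:,::-1]
z=lambda i:cv2.resize(i,(400,400),interpolation=cv2.INTER_CUBIC)
cv2.imwrite('pics/d.png',np.hstack([z(a[90:270,160:340]),z(b[130:310,190:370])]))
E
```

```text
14.2 yaw 76.24 [-0.049 -0.024  0.009] [-0.1 -0.3 -3. ] [486.1 -67.5 185.6] 13.563709120692891
```

View pics/d.png

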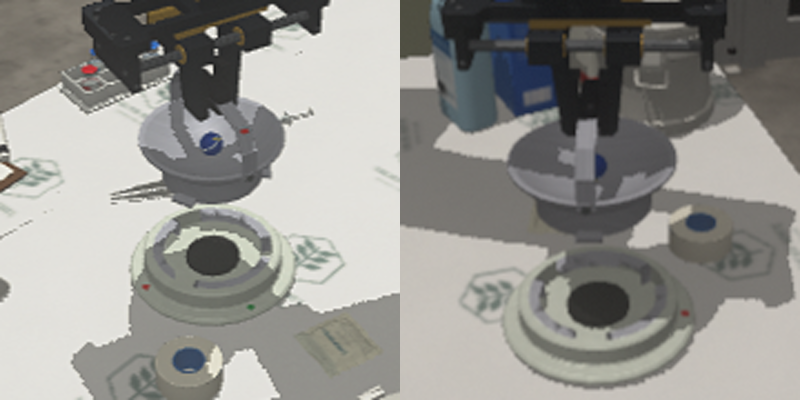

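The dish hangs clear of the base with the marble near the middle, at scene crop (211,143). The forceps, gauze and tape are unmoved. I'll check the marble position and the level numerically.

```bash
python3 - <<'E'
from plant import bot
import cv2,numpy as np
from h import *
I={n:bot.camera_info(n) for n in('scene','side')}
roi={'scene':(140,165,240,270),'side':(190,215,260,295)}
for rep in range(3):
    o=[]
    for n,(r0,r1,c0,c1) in roi.items():
        im=bot.read_camera(n)[r0:r1,c0:c1].astype(int)
        m=(im[...,2]>im[...,0]+40).astype(np.uint8)
        c,l,s,ce=cv2.connectedComponentsWithStats(m);j=1+np.argmax(s[1:,4]);o.append((I[n],*(ce[j]+[c0,r0])));print(n,s[j],ce[j]+[c0,r0])
    print(tri(o))
# expected marble and rim projections
def proj(i,p):
    c=np.array(i['rotation']).T@(np.array(p)-i['eye']);x,y=c[0]/-c[2],-c[1]/-c[2];f=1+i['k1']*(x*x+y*y);return np.array([i['cx']+i['fx']*x*f,i['cy']+i['fy']*y*f])
for n in I:
    im=bot.read_camera(n)[:,:,::-1].copy()
    print(n,'marble exp',proj(I[n],[486.1,-67.8,152.3]))
    r0,c0=(90,160) if n=='scene' else (130,190)
    v=cv2.resize(im[r0:r0+180,c0:c0+180],(400,400),interpolation=cv2.INTER_CUBIC)
    P=np.array([(proj(I[n],[486.1+63*np.cos(t),-67.8+63*np.sin(t),161.3])-[c0,r0])*400/180 for t in np.linspace(0,6.28,73)])
    for p in P: cv2.circle(v,tuple(int(x) for x in p),1,(0,0,255),-1)
    cv2.imwrite(f'pics/e_{n}.png',v)
cv2.imwrite('pics/e.png',np.hstack([cv2.imread(f'pics/e_{n}.png') for n in I]))
E
```

```text
scene [10 10  8  7 34] [253.05882353 152.79411765]
side [19 10  2  6 10] [279.4 202.5]
(array([490.60570199, -67.65433042, 156.08525295]), [0.8249056685462377, 0.82490566854619])
scene [10 10  7  7 33] [252.93939394 152.87878788]
side [19 10  3  6 12] [279.66666667 202.5       ]
(array([491.00091638, -67.64910399, 156.05696188]), [0.8848111652579447, 0.8848111652579429])
scene [10 10  7  7 33] [252.93939394 152.87878788]
side [19 10  3  5 10] [279.6 202.2]
(array([491.09777995, -67.34300686, 156.3626598 ]), [0.727258972309913, 0.727258972309958])
scene marble exp [254.3631273  153.58961801]
side marble exp [276.35968201 204.57701442]
```

View pics/e.png

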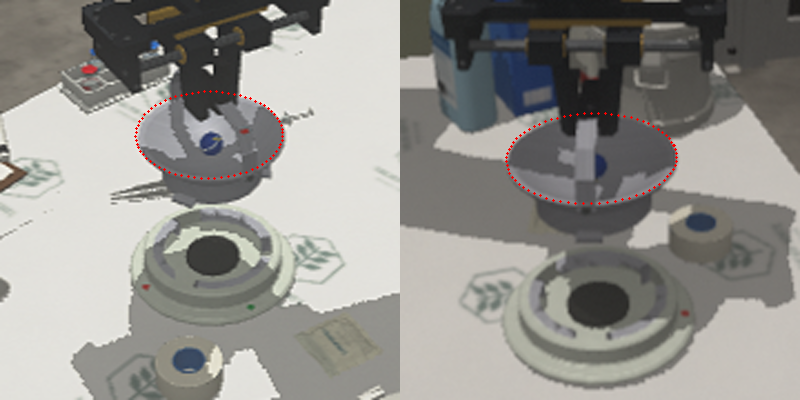

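The drawn level rim matches the dish in both views. The marble is still and within a few mm of the middle; its side blob is half hidden by the strap. Handing in.

```bash
python3 q.py; python3 -c "
from plant import bot;print(bot.hand_in())"
```

```text
14.7 yaw 76.24 [-0.088 -0.029  0.028] [-0.4 -0.1 -3. ] [486.1 -67.5 185.6] 13.410031647944438
the job is handed in; nothing more can be done
None
```

I handed the job in at 14.7 s (no verdict was returned): I pressed the dish to the bottom, turned it about 92° anticlockwise to the stop, and lifted it free; the arm holds it level and still 10 cm above its seat, with the marble within a few mm of the middle and the forceps, gauze pack and tape roll untouched.

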